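# Feel along a chassis seam under the brace

### The job

Take the stylus from its leaning rest and run its point lightly along the stepped seam in the floor of the stripped computer chassis, under the cross brace, to check that nothing still holds the two pans together: start at the end next to the fan, keep the point down in the seam all the way to the other end, and go slowly (about 3 cm per second). Then lay the stylus back in its rest as it was, and leave everything else where it is.

Things in the scene. Friction and masses are not known exactly. Their poses are not given: they have to be found in the camera images.
- chassis: Grey sheet-metal computer chassis fixed to the bench, 200 (x) x 248 (y) mm, open at its long sides, end walls at y = -122 and 122 mm, 70 mm high. Origin: centre of underside. Tops of the two floor pans at z = 10 mm; between them the seam, a dark groove 13 mm wide along x, 6 mm deep, ending at y = -83 and 83 mm. A black square fan, 70 x 25 x 64 mm, outside the -y wall marks the starting end.
- brace (a point): middle of the underside of the flat steel cross brace that joins the end walls above the seam. Brace in the chassis frame: x from -20 to 30 mm, z from 60 to 70 mm, whole length in y. To pass below it the stylus must lean its handle towards the chassis' -x, about 40 degrees from vertical
- seam0 (a point): point on the seam's centre line, on its bottom (z = 4 mm), at the end by the fan: x = -8, y = -75 mm in the chassis frame
- seam1 (a point): point on the seam's centre line, on its bottom (z = 4 mm), at the first straight: x = -8, y = -47 mm in the chassis frame
- seam2 (a point): point on the seam's centre line, on its bottom (z = 4 mm), at the first bend: x = -8, y = -20 mm in the chassis frame
- seam3 (a point): point on the seam's centre line, on its bottom (z = 4 mm), at the middle of the slanting part: x = 0, y = 0 mm in the chassis frame
- seam4 (a point): point on the seam's centre line, on its bottom (z = 4 mm), at the second bend: x = 8, y = 20 mm in the chassis frame
- seam5 (a point): point on the seam's centre line, on its bottom (z = 4 mm), at the second straight: x = 8, y = 47 mm in the chassis frame
- seam6 (a point): point on the seam's centre line, on its bottom (z = 4 mm), at the far end: x = 8, y = 75 mm in the chassis frame
- stylus: Loose stylus 200 mm long, 120 g: steel rod 5 mm thick, 70 mm long, with a round point, then a grey handle 130 mm long, 16 mm (x) by 20 mm (y). Origin at the point, z towards the handle's end. Starts in the rest, leaning 40 degrees, handle up towards the rest's -x, its y level. The top 60 mm stands free: grip it across the 20 mm, about 170 mm from the point, tool along the stylus.
- stylus_tip (a point): the end of the stylus' point
- stylus_end (a point): the middle of the handle's end face, 200 mm from the point
- rest: Fixed aluminium rest on a dark base 130 x 90 x 8 mm. Origin: underside, 5 mm to +x of the base's centre. Its trough leans 40 degrees from vertical, upper end to -x, upper (+x) face open, and holds the stylus 64 to 138 mm from the point: back plate, cheeks 26 mm apart reaching 4 mm above the stylus' centre line, and two lips, 12 mm apart for the rod, under the handle's lower end.
- rest_tip (a point): where the stylus' point is when it lies in the rest: x = 40, y = 0, z = 45 mm in the rest's frame
- rest_end (a point): where the stylus' handle end is when it lies in the rest: x = -89, y = 0, z = 198 mm in the rest's frame
- screwdriver: loose screwdriver, 190 mm long, lying beside the rest: leave alone
- heatsink: loose finned aluminium heat sink 60 x 60 x 40 mm, near the rest: leave alone; origin under its centre
- drive: loose disk drive 102 x 147 x 26 mm lying at the right side: leave alone; origin under its centre
- wrench: loose wrench 180 mm long at the back: leave alone
- mug: loose white mug 80 mm wide, 90 mm high at the left side: leave alone; origin under its centre
Things that resemble listed ones, but are neither listed nor needed, are in the scene too. Several things have the shape of the stylus; the one meant has the colours described above. What is shaped like the rest but brown is not meant.

How it is judged:
On the way, in this order (a step that is already met when the one before it is completed fails the run):
1. the stylus point is down in the seam (1.5 mm or more below the pans) at the end by the fan, within 8 mm (horizontal distance between stylus_tip and seam0 below 0.008 m and z of stylus_tip in the frame of chassis below 0.0085 m), for 0.05 s.
2. the stylus point is down in the seam (1.5 mm or more below the pans) at the first straight, within 8 mm (horizontal distance between stylus_tip and seam1 below 0.008 m and z of stylus_tip in the frame of chassis below 0.0085 m), for 0.05 s.
3. the stylus point is down in the seam (1.5 mm or more below the pans) at the first bend, within 8 mm (horizontal distance between stylus_tip and seam2 below 0.008 m and z of stylus_tip in the frame of chassis below 0.0085 m), for 0.05 s.
4. the stylus point is down in the seam (1.5 mm or more below the pans) at the middle of the slanting part, within 8 mm (horizontal distance between stylus_tip and seam3 below 0.008 m and z of stylus_tip in the frame of chassis below 0.0085 m), for 0.05 s.
5. the stylus point is down in the seam (1.5 mm or more below the pans) at the second bend, within 8 mm (horizontal distance between stylus_tip and seam4 below 0.008 m and z of stylus_tip in the frame of chassis below 0.0085 m), for 0.05 s.
6. the stylus point is down in the seam (1.5 mm or more below the pans) at the second straight, within 8 mm (horizontal distance between stylus_tip and seam5 below 0.008 m and z of stylus_tip in the frame of chassis below 0.0085 m), for 0.05 s.
7. the stylus point is down in the seam (1.5 mm or more below the pans) at the far end, within 8 mm (horizontal distance between stylus_tip and seam6 below 0.008 m and z of stylus_tip in the frame of chassis below 0.0085 m), for 0.05 s.
At the end, for the whole second after the job is handed in: The stylus lies still and released in its rest, point and handle end each within 12 mm of where they were in it, and no bystander has moved more than 30 mm (distance between stylus_tip and rest_tip below 0.012 m and distance between stylus_end and rest_end below 0.012 m and linear speed of stylus below 0.02 m/s and distance of each of screwdriver, heatsink, drive, wrench, mug from where it was at the start of the episode below 0.03 m); the robot touches nothing.
It fails at once if the stylus moves faster than 8 cm/s while its point is in the seam (x of stylus_tip in the frame of chassis between -0.03 and 0.03 m and y of stylus_tip in the frame of chassis between -0.085 and 0.085 m and z of stylus_tip in the frame of chassis below 0.009 m and linear speed of stylus above 0.08 m/s).
It fails at once if the point is more than 4 mm above the pans between the seam's ends (under the brace, 15 mm or more in from either end): lifted out part-way (x of stylus_tip in the frame of chassis between -0.018 and 0.018 m and y of stylus_tip in the frame of chassis between -0.06 and 0.06 m and z of stylus_tip in the frame of chassis between 0.014 and 0.058 m).
It fails at once if the stylus is pressed on the chassis with more than 25 N (contact force between stylus and chassis above 25 N).
It fails at once if any of the screwdriver, heat sink, drive, wrench or mug is moved more than 30 mm (distance of any of screwdriver, heatsink, drive, wrench, mug from where it was at the start of the episode above 0.03 m).
It also fails if it takes over 72 s, if anything falls off the work surface, if the arm or the gripper's body presses on something with over 40 N, if the wrist force passes 120 N, or if a joint passes its speed limit or range.

### The arm

A 6-joint arm with a two-finger parallel gripper is mounted at the origin on the work surface. World frame = base frame: x ahead of the robot, y to its left, z up, the work surface at z = 0. Lengths are in m, angles in rad, forces in N, time in s.
With the tool pointing down it reaches from about 0.375 to 0.975 m from the base axis. Payload 3.8 kg.
Tool frame: the origin (TCP) lies midway between the tips of the shut fingers; the grasp point (between the pads) lies 19 mm behind it; z points along the fingers, y is the line along which they close (so a half turn about z gives the same grasp; the last joint's range is limited). The gripper opens to 85 mm and grips with 20 to 120 N. Pads are 22 mm wide; open, the fingers measure 114 mm over their backs; the gripper's body (76 mm by 85 mm) begins 54 mm behind the grasp point. The pads swing forward as they close: fully open they stand 13 mm farther back than shut.
Start: joints at [1.176, 0.264, 1.604, -0, 1.274, -0.037], TCP at [0.236, 0.632, 0.231] pointing down, gripper open.
Joint ranges: [-2.63, 2.63], [-0.94, 2.18], [0.31, 2.57], [-1.31, 4.45], [0, 2.66], [-2.55, 2.55]. Speed limits (rad/s): [2.57, 2.57, 3.14, 3.14, 3.14, 3.14].

### API

Orientations are given as a rotation vector (axis times angle).
In Python, from workcell import bot gives the robot as it stands.
- The arm moves only by the tool servo_tool, never from a script. Its argument "series" is a list of rows, each a list of 7 numbers: the shift along the world's x, y, z in units of 0.15 m (1.0 is 0.15 m), then the turn, a rotation vector about the world's x, y, z in units of 180 degrees (1.0 is 180 degrees), then the closure, from 0 (fully open) to 1 (shut). A call has 1 to 20 rows; each row is the pose to reach, as a shift and turn from the pose commanded when the call began, turning the shorter way round; what a row does not reach only later rows make up. A row lasts 1/10 s, in which the tool goes at most 50 mm and 8.59 degrees, less where a joint would pass 70% of its speed; a pose out of reach is approached as far as the arm can. A call with a number of a shift or a turn outside -1 to 1 is refused whole. A call with a gripper value outside its range is refused whole. The fingers move at their own pace and stop on an object; "newtons" is the grip in N (left out, the last holds). Time passes only in rows, so rows that repeat a pose let the fingers close. It gives the time, the measured TCP pose, the force, the opening and the grip force at its end, in the units of the state.
- bot.read_state(): the state, without advancing time (a new reading comes with each control period).
- bot.read_camera(name): name is "scene" or "top" or "wrist"; returns the picture (480x640x3 uint8, red, green, blue); there is no depth.
- bot.camera_info(name): a dict with "vertical_fov" (degrees; the focal length in pixels is half the picture's height over the tangent of half this angle, whatever the lens; pixels are square), "cx", "cy" (the principal point, pixels), "R" (3x3) and "t" (3): a world point X has camera coordinates R X + t. Camera axes: x right, y down, z forward; pixel columns grow to the right and rows downward; lengths in m; the calibration is good to about 2 mm. A picture is of the moment at which its call begins: read the wrist's pose just before it. camera_info takes no time and is no camera call; for the wrist camera it gives the pose at the moment of the call.
- bot.finish_job(): hands the job in; it is judged then, once.
Trained networks look in the newest picture that a camera, given by its name, has taken for a name from the list of things; names that differ only in an ending like _2 or _b are one class to them, and where a whole thing is asked for, a point or a joint stands for the part that bears it (a point fixed in the world has none). Each returns a list of dicts, best first, with "score" (0 to 1); they miss things now and then, are a little off and sometimes report something else, mostly with a low value. They report only what shows in the picture. A call takes as long as a camera call. They do not tell look-alikes from the thing itself.
- bot.recognise(target, camera): "box" ([left, top, right, bottom] as shares, 0 to 1, of the picture: columns of its width, rows of its height, round what is visible of it).
- bot.trace(target, camera): "mask" (480x640 bool, what is visible of it) and "box" ([left, top, right, bottom] as shares, 0 to 1, of the picture: columns of its width, rows of its height, round what is visible of it).
- bot.mark_of(target, camera): "at" ([row, column] as shares, 0 to 1, of the picture: columns of its width, rows of its height: a listed point, or the origin of a listed thing).
The state is a dict: "time": time; "q": joint angles; "joint_vel": joint speeds; "joint_torque": joint torques, N m; "tool_pos": TCP position; "tcp_rot": TCP orientation; "wrist_force": force on the tool from outside, world axes, zero at the start; "torque": the same for the moment, N m; "width": opening from 0.0 (shut) to 1.0 (fully open); "grip_force": force on a finger pad.
Only numpy, scipy, OpenCV 4.12 (cv2) and the standard library are available. Lean on these libraries where they do the work, as an engineer would, in place of code of your own. Each camera call takes 0.05 s, during which the arm holds its last target. There are 200 camera calls.

## Working session

There is one attempt and no reset: what is moved stays moved. The work goes in short steps, Python scripts to look and compute and a tool call to move; the robot and the scene stay as the last step left them, time stands still between calls to the robot, and variables do not carry over. Pictures are saved under pics/ and viewed, at most 10 in all, crops included, and the job is handed in when it is done.

Besides the shell and the picture viewer there is one more tool, called after ">>>" in YAML: its name, and indented under it one key for each argument. servo_tool: Moves the arm, as the interface text tells. Shifts and turns lie within -1 to 1; 1 stands for 0.15 m of shift or 180 degrees of turn. Its arguments: {"type":"object","properties":{"series":{"type":"array","items":{"type":"array","items":{"type":"number"}}},"newtons":{"type":"number"}},"required":["series"]}

```bash
ls; mkdir -p pics; python3 - <<'E'
from workcell import bot
import cv2,numpy as np
for n in("scene","top"):
    im=bot.read_camera(n); cv2.imwrite(f"pics/{n}0.png",im[:,:,::-1]); i=bot.camera_info(n); print(n,i)
    for t in("chassis","stylus","rest","stylus_tip","stylus_end","rest_tip","rest_end","brace","seam0","seam6","heatsink","screwdriver"):
        try: print(t,[(round(d["score"],2),[round(d["at"][1]*640),round(d["at"][0]*480)]) for d in bot.mark_of(t,n)[:4]])
        except Exception as e: print(t,e)
print(bot.read_state())
E
```

```text
pics
scene {'vertical_fov': 44.13104894952666, 'cx': 321.45211748050315, 'cy': 242.44404152825075, 'R': array([[-0.77974924,  0.62601308,  0.00993703],
       [ 0.47831139,  0.60586617, -0.63572352],
       [-0.40399175, -0.49095194, -0.77185288]]), 't': array([ 0.48410262, -0.20893138,  1.72720581])}
chassis [(0.9, [406, 322])]
stylus [(0.86, [298, 155]), (0.83, [278, 217])]
rest [(0.75, [226, 258]), (0.61, [289, 221]), (0.38, [277, 215])]
stylus_tip [(0.77, [276, 216]), (0.75, [295, 160]), (0.71, [413, 343])]
stylus_end [(0.9, [363, 169])]
rest_tip [(0.96, [210, 248]), (0.7, [275, 216])]
rest_end []
brace [(0.62, [408, 311])]
seam0 [(0.9, [390, 302]), (0.87, [406, 325]), (0.77, [399, 311]), (0.76, [414, 344])]
seam6 [(0.9, [390, 302]), (0.87, [406, 325]), (0.77, [399, 311]), (0.76, [414, 344])]
heatsink [(0.86, [250, 198]), (0.22, [405, 322])]
screwdriver [(0.96, [317, 247]), (0.26, [409, 333])]
top {'vertical_fov': 49.55725203733372, 'cx': 319.8567996426265, 'cy': 236.589073997083, 'R': array([[ 0.01170349, -0.99990017, -0.00791699],
       [-0.99326844, -0.01071264, -0.1153388 ],
[... 811 characters left out ...]
]
{'time': 1.3, 'q': array([ 1.17609711e+00,  2.63894287e-01,  1.60401137e+00,  1.51722726e-05,
        1.27365902e+00, -3.68987925e-02]), 'joint_vel': array([-1.10565948e-03,  1.37141684e-03, -8.69676381e-04, -2.23916660e-03,
       -3.68068538e-04, -8.18973131e-05]), 'joint_torque': array([ 3.22065421e-05, -5.15070677e+01, -3.67719984e+01, -4.45229500e-05,
        9.59036624e-04, -1.66531844e-06]), 'tool_pos': array([0.23639258, 0.6322565 , 0.23127742]), 'tcp_rot': array([-5.59043793e-01, -3.09144352e+00, -4.78106485e-05]), 'wrist_force': array([-0.00158329,  0.73339841,  0.33152948]), 'torque': array([-0.00787896, -0.01198543, -0.01072787]), 'grip_force': 0.0, 'width': 0.9972291180460897}
```

View pics/scene0.png

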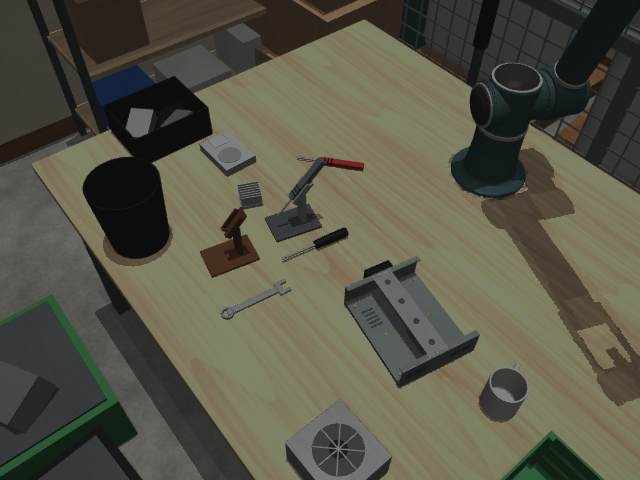

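View pics/top0.png

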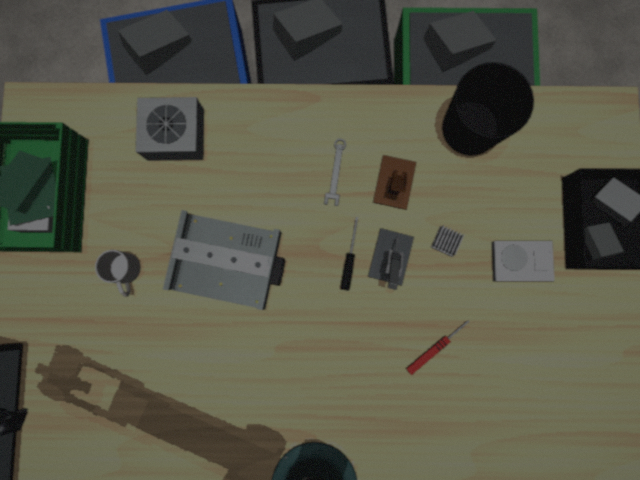

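```bash
python3 - <<'E'
import cv2,numpy as np
s=cv2.imread("pics/scene0.png");t=cv2.imread("pics/top0.png")
def crop(im,x,y,w,h,k): 
    c=cv2.convertScaleAbs(cv2.resize(im[y:y+h,x:x+w],None,fx=k,fy=k,interpolation=cv2.INTER_CUBIC),alpha=1.6)
    for i in range(0,w,10): cv2.line(c,(i*k,0),(i*k,6 if (x+i)%50 else 16),(0,0,255),1)
    for i in range(0,h,10): cv2.line(c,(0,i*k),(6 if (y+i)%50 else 16,i*k),(0,0,255),1)
    return c
a=crop(t,160,200,130,120,5); cv2.imwrite("pics/c1.png",a)
b=np.hstack([crop(t,360,220,60,90,6),crop(s,260,140,70,90,6)[:, :420]]); cv2.imwrite("pics/c2.png",b); print(a.shape,b.shape)
E
```

```text
(600, 650, 3) (540, 780, 3)
```

View pics/c1.png

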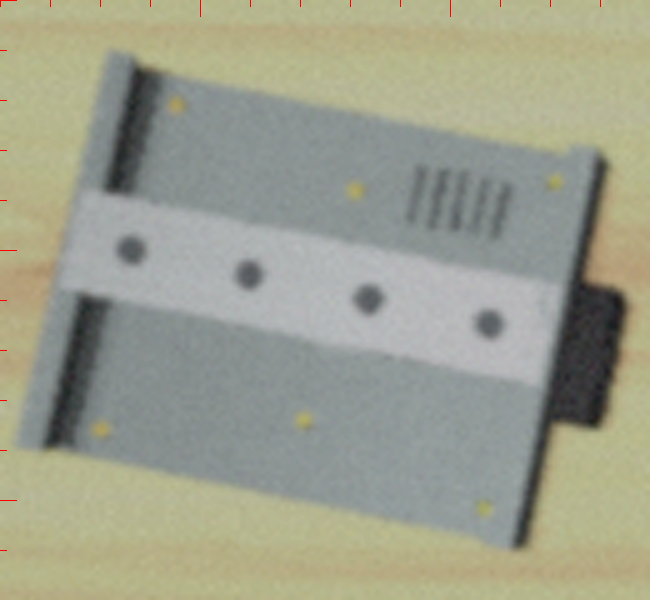

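View pics/c2.png

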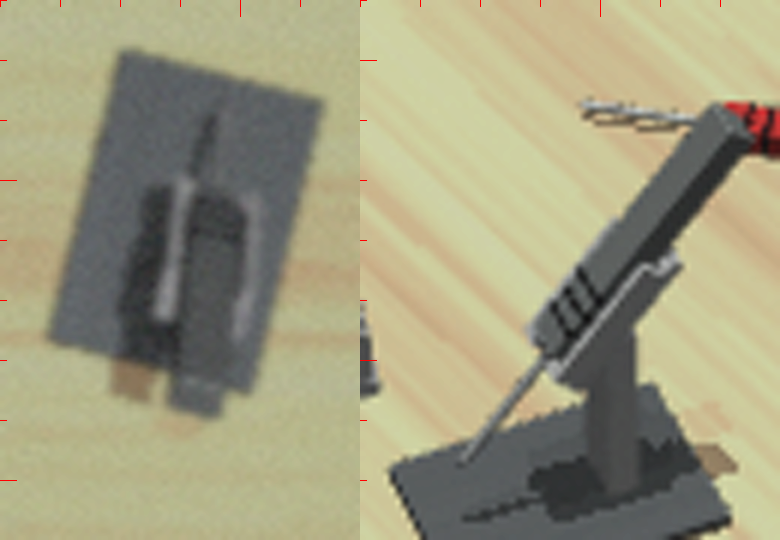

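```bash
cat > h.py <<'E'
from workcell import bot
import numpy as np
from scipy.optimize import least_squares
from scipy.spatial.transform import Rotation as Ro
def proj(i,X):
    c=np.atleast_2d(X)@np.array(i["R"]).T+i["t"]; f=240/np.tan(np.radians(i["vertical_fov"]/2))
    return np.c_[c[:,0]/c[:,2]*f+i["cx"],c[:,1]/c[:,2]*f+i["cy"]]
def T(p,P): 
    P=np.atleast_2d(P)/1000; return Ro.from_euler("z",p[2]).apply(P)+[p[0],p[1],0]
def fit(obs,p0):  # obs: list of (info,local pts mm,px)
    f=lambda p:np.concatenate([(proj(i,T(p,P))-u).ravel() for i,P,u in obs])
    r=least_squares(f,p0,loss="soft_l1"); return r.x,r.fun.reshape(-1,2)
E
python3 - <<'E'
from h import *
t=bot.camera_info("top");s=bot.camera_info("scene")
P=[(100,124,70),(-100,124,70),(30,124,70),(-20,124,70),(100,-124,70),(-100,-124,70),(30,-124,70),(-20,-124,70)]
u=np.array([(107,52),(18,446),(87,190),(60,290),(600,150),(517,546),(562,283),(538,385)])/5+[160,200]-.4
c,r=fit([(t,P,u)],[.5,.2,-.2]);print("chassis",c,np.degrees(c[2]));print(r.round(1).tolist());print(proj(s,T(c,P)).round().tolist())
P=[(60,45,8),(60,-45,8),(-70,-45,8),(-70,45,8)]
u=np.array([(122,50),(324,102),(252,395),(48,340)])/6+[360,220]-.4
e=[(40,0,45),(-89,0,198)]
ue=np.array([(462,462),(735,122)])/6+[200,140]
for o in([(t,P,u)],[(t,P,u),(s,e,ue)]):
    c,r=fit(o,[.5,-.1,-.2]);print("rest",c,np.degrees(c[2]));print(r.round(1).tolist());print(proj(s,T(c,e)).round(1).tolist(),ue.round(1).tolist(),proj(t,T(c,e)))
for n in("seam",):
  print(s["R"].T@-s["t"])
E
```

```text
chassis [ 0.55030983  0.23091885 -0.181572  ] -10.403309553119447
[[0.3, -0.3], [-0.2, 0.7], [-2.1, -0.3], [-1.2, -0.4], [-0.1, -0.9], [-0.1, 0.5], [1.8, 0.4], [2.4, 0.1]]
[[403.0, 372.0], [480.0, 333.0], [431.0, 358.0], [450.0, 348.0], [344.0, 286.0], [416.0, 254.0], [370.0, 275.0], [388.0, 267.0]]
rest [ 0.57076041 -0.19079692 -0.24801768] -14.210366388801056
[[-0.1, -0.3], [0.2, -0.1], [0.1, 0.2], [-0.2, 0.2]]
[[276.9, 216.6], [322.5, 159.2]] [[277.0, 217.0], [322.5, 160.3]] [[396.94512487 237.87860798]
 [392.4823776  286.8782389 ]]
rest [ 0.57100825 -0.19039599 -0.25065421] -14.361428533455555
[[-0.2, -0.5], [0.1, -0.2], [-0.1, 0.1], [-0.5, 0.1], [-0.1, -0.3], [0.0, -0.9]]
[[276.9, 216.7], [322.5, 159.4]] [[277.0, 217.0], [322.5, 160.3]] [[396.82480117 237.78901868]
 [392.19271218 286.73378349]]
[1.17518981 0.67150492 1.19551564]
```

```bash
cat >> h.py <<'E'
C=np.array([.5503,.2309,-.1816]); RS=np.array([.5710,-.1905,-.2495]); A=np.array([-np.sin(np.radians(40)),0,np.cos(np.radians(40))])
def frame(p): # tool rotation for stylus leaning in frame p
    yaw=Ro.from_euler("z",p[2]); z=-A; y=np.array([0,1,0]); x=np.cross(y,z); return yaw*Ro.from_matrix(np.c_[x,y,z])
def tcp(p,tip,l): return T(p,np.array(tip)+l*A)[0]
def rel(P,R):
    s=bot.read_state(); d=(P-s["tool_pos"])/.15; w=(R*Ro.from_rotvec(s["tcp_rot"]).inv()).as_rotvec()/np.pi
    return d.round(3),w.round(4)
E
python3 - <<'E'
from h import *
R=frame(RS)
for l in(151,235,270): print(l,tcp(RS,(40,0,45),l),rel(tcp(RS,(40,0,45),l),R), R.as_rotvec())
for n in("seam",): print([tcp(C,(x+3,y,6.5),151).round(3).tolist() for x,y in((-8,-75),(8,75))], rel(np.zeros(3),frame(C))[1])
E
```

```text
151 [ 0.51570591 -0.17641055  0.16067271] (array([ 1.862, -5.391, -0.471]), array([-0.0665, -0.2122,  0.0331])) [ 0.30442323  2.42759428 -0.11080099]
235 [ 0.46338362 -0.16307834  0.22502044] (array([ 1.513, -5.302, -0.042]), array([-0.0665, -0.2122,  0.0331])) [ 0.30442323  2.42759428 -0.11080099]
270 [ 0.44158267 -0.15752325  0.251832  ] (array([ 1.368, -5.265,  0.137]), array([-0.0665, -0.2122,  0.0331])) [ 0.30442323  2.42759428 -0.11080099]
[[0.436, 0.176, 0.122], [0.479, 0.32, 0.122]] [-0.0593 -0.2145  0.0538]
```

>>> servo_tool:
  series:
    - [0.8,-1,0.5,-0.0665,-0.2122,0.0331,0]
    - [0.8,-1,0.5,-0.0665,-0.2122,0.0331,0]
    - [0.8,-1,0.5,-0.0665,-0.2122,0.0331,0]
    - [0.8,-1,0.5,-0.0665,-0.2122,0.0331,0]
    - [0.8,-1,0.5,-0.0665,-0.2122,0.0331,0]
    - [0.8,-1,0.5,-0.0665,-0.2122,0.0331,0]
    - [0.8,-1,0.5,-0.0665,-0.2122,0.0331,0]

```text
time: 2.0
tool_pos: [0.3556, 0.4826, 0.3057]
tcp_rot: [0.303, 2.43, -0.111]
wrist_force: [0.3, -0.1, 0.6]
width: 1.001
grip_force: 0.0
```

>>> servo_tool:
  series:
    - [0.1,-1,0.3,0,0,0,0]
    - [0.1,-1,0.3,0,0,0,0]
    - [0.1,-1,0.3,0,0,0,0]
    - [0.1,-1,0.3,0,0,0,0]
    - [0.1,-1,0.3,0,0,0,0]

```text
time: 2.5
tool_pos: [0.372, 0.3321, 0.353]
tcp_rot: [0.309, 2.428, -0.106]
wrist_force: [-0.9, 0.2, -0.3]
width: 0.999
grip_force: 0.0
```

>>> servo_tool:
  series:
    - [0,-0.7,0,0,0,0,0]
    - [0,-0.7,0,0,0,0,0]
    - [0,-0.7,0,0,0,0,0]
    - [0,-0.7,0,0,0,0,0]

```text
time: 2.9
tool_pos: [0.3716, 0.2276, 0.3514]
tcp_rot: [0.306, 2.428, -0.109]
wrist_force: [-0.4, 0.4, 0.6]
width: 1.001
grip_force: 0.0
```

```bash
python3 - <<'E'
from h import *
import cv2
i=bot.camera_info("wrist"); im=bot.read_camera("wrist"); cv2.imwrite("pics/w1.png",im[:,:,::-1]); np.savez("w1.npz",**{k:np.array(v) for k,v in i.items()})
s=bot.read_state();print(s["time"],s["tool_pos"],s["tcp_rot"],s["q"])
seam=[(-8,-83,10),(-8,-75,10),(-8,-20,10),(8,20,10),(8,75,10),(8,83,10)]
P=[(100,124,70),(-100,124,70),(100,-124,70),(-100,-124,70),(-20,118,60),(-20,-118,60),(-100,-120,10),(-100,120,10)]
print(proj(i,T(C,seam)).round().tolist(),proj(i,T(C,P)).round().tolist())
v=im.copy()
for q in proj(i,T(C,seam+P)): cv2.circle(v,tuple(int(a) for a in q),3,(255,0,0),1)
cv2.imwrite("pics/w1o.png",cv2.convertScaleAbs(v[:,:,::-1],alpha=1.5))
E
```

```text
2.95 [0.371747   0.22843651 0.35148564] [ 0.30472834  2.42806365 -0.10893828] [ 0.9921811  -0.48224833  2.20561449 -0.69686047  1.24208449 -0.15553409]
[[284.0, 94.0], [291.0, 94.0], [338.0, 91.0], [372.0, 100.0], [419.0, 98.0], [425.0, 97.0]] [[453.0, 185.0], [502.0, 39.0], [262.0, 193.0], [224.0, 57.0], [470.0, 105.0], [249.0, 117.0], [235.0, 20.0], [482.0, 3.0]]
```

View pics/w1o.png

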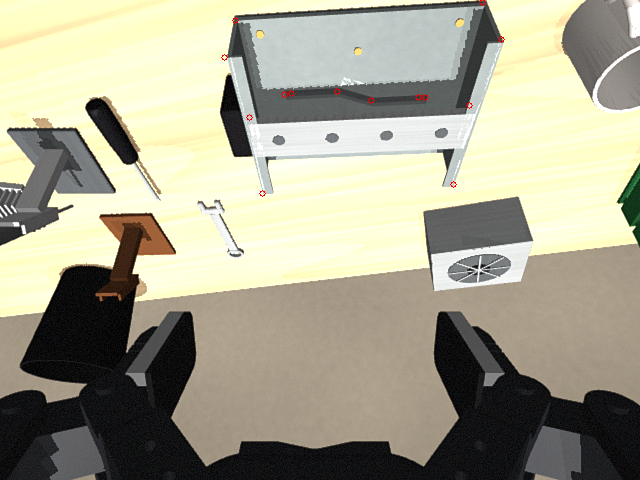

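```bash
python3 - <<'E'
import cv2,numpy as np
im=cv2.imread("pics/w1.png")[70:135,265:445]
c=cv2.resize(im,None,fx=4,fy=4,interpolation=cv2.INTER_CUBIC); c=cv2.convertScaleAbs(c,alpha=2.5)
from h import *
i=dict(np.load("w1.npz")); 
for e in(6.5,-6.5):
  q=(proj(i,T(C,[(-8+e,-83,10),(-8+e,-20,10),(8+e,20,10),(8+e,83,10)]))-[265,70]+.5)*4
  cv2.polylines(c,[np.int32(q)],False,(0,0,255),1); print(q.round().tolist())
q=(proj(i,T(C,[(-20,-118,70),(-20,118,70)]))-[265,70]+.5)*4; cv2.polylines(c,[np.int32(q)],False,(255,0,0),1)
cv2.imwrite("pics/w1c.png",c)
E
```

```text
[[82.0, 117.0], [294.0, 105.0], [428.0, 141.0], [640.0, 129.0]]
[[76.0, 81.0], [293.0, 68.0], [430.0, 106.0], [647.0, 93.0]]
```

View pics/w1c.png

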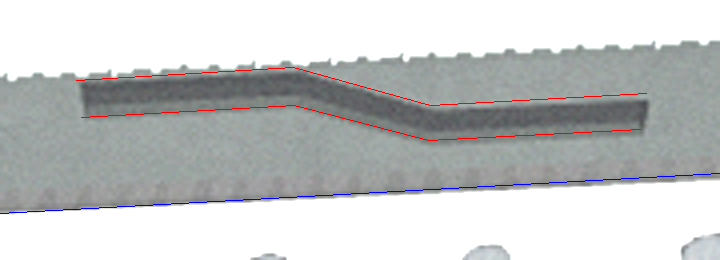

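>>> servo_tool:
  series:
    - [0.1,-1,0,0,0,0,0]
    - [0.1,-1,0,0,0,0,0]
    - [0.1,-1,0,0,0,0,0]
    - [0.1,-1,0,0,0,0,0]

```text
time: 3.35
tool_pos: [0.3876, 0.0712, 0.3524]
tcp_rot: [0.32, 2.424, -0.117]
wrist_force: [0.4, -0.2, -0.4]
width: 0.997
grip_force: 0.0
```

>>> servo_tool:
  series:
    - [0.1,-1,0,0,0,0,0]
    - [0.1,-1,0,0,0,0,0]
    - [0.1,-1,0,0,0,0,0]
    - [0.1,-1,0,0,0,0,0]
    - [0.1,-1,0,0,0,0,0]

```text
time: 3.85
tool_pos: [0.4023, -0.076, 0.352]
tcp_rot: [0.312, 2.427, -0.113]
wrist_force: [-0.6, -0.1, -0.8]
width: 1.002
grip_force: 0.0
```

```bash
python3 - <<'E'
from h import *
s=bot.read_state();print(s["time"],s["tool_pos"],s["q"])
for l in (270,235,151): print(l,rel(tcp(RS,(40,0,45),l),frame(RS)))
E
```

```text
3.85 [ 0.40232868 -0.075994    0.35197384] [-0.23877435 -0.8371554   2.36359909 -0.01297893  0.91713115 -1.55000519]
270 (array([ 0.262, -0.544, -0.668]), array([-0.0001,  0.    ,  0.0018]))
235 (array([ 0.407, -0.581, -0.846]), array([-0.0001,  0.    ,  0.0018]))
151 (array([ 0.756, -0.669, -1.275]), array([-0.0001,  0.    ,  0.0018]))
```

>>> servo_tool:
  series:
    - [0.26,-0.545,-0.67,0,0,0,0]
    - [0.26,-0.545,-0.67,0,0,0,0]
    - [0.26,-0.545,-0.67,0,0,0,0]
    - [0.26,-0.545,-0.67,0,0,0,0]
    - [0.26,-0.545,-0.67,0,0,0,0]

```text
time: 4.35
tool_pos: [0.441, -0.1541, 0.2498]
tcp_rot: [0.306, 2.431, -0.108]
wrist_force: [-0.1, -0.5, -0.2]
width: 0.998
grip_force: 0.0
```

```bash
python3 - <<'E'
from h import *
import cv2
i=bot.camera_info("wrist"); im=bot.read_camera("wrist"); cv2.imwrite("pics/w2.png",im[:,:,::-1]); np.savez("w2.npz",**{k:np.array(v) for k,v in i.items()})
P=[(40,0,45),(-89,0,198),(60,45,8),(60,-45,8),(-70,-45,8),(-70,45,8)]
q=proj(i,T(RS,P)); print(q.round(1).tolist()); s=bot.read_state(); print(s["time"],s["tool_pos"])
hc=np.array([40,0,45])
hp=[hc+200*A+a*8*np.array([np.cos(.698),0,np.sin(.698)])+b*np.array([0,10,0]) for a,b in((1,1),(1,-1),(-1,-1),(-1,1))]
v=cv2.convertScaleAbs(im[:,:,::-1],alpha=1.5)
for a in q: cv2.circle(v,tuple(int(x) for x in a),3,(0,0,255),1)
cv2.polylines(v,[np.int32(proj(i,T(RS,hp)))],True,(0,255,0),1)
cv2.imwrite("pics/w2o.png",v)
E
```

```text
[[311.9, 188.4], [310.3, 256.4], [353.1, 173.7], [271.0, 173.8], [257.1, 69.6], [365.3, 69.5]]
4.4 [ 0.44158648 -0.15385657  0.25166849]
```

View pics/w2o.png

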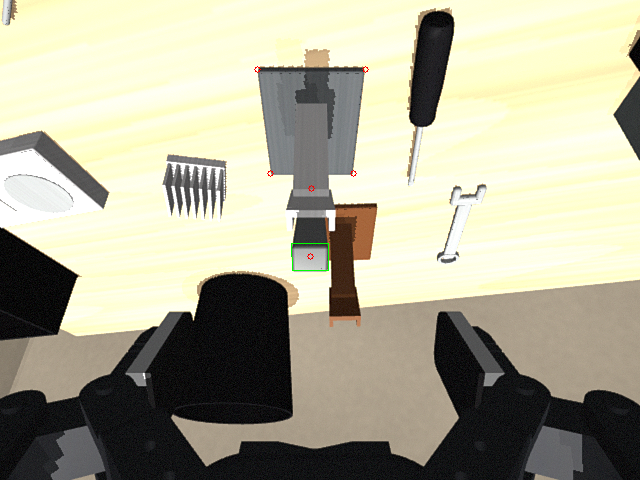

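```bash
python3 - <<'E'
from h import *
print(bot.read_state()["joint_vel"].round(3))
for l in (235,151): print(l,rel(tcp(RS,(40,0,45),l),frame(RS)))
E
```

```text
[ 0.016 -0.038 -0.015  0.    -0.    -0.009]
235 (array([ 0.145, -0.061, -0.178]), array([-0.0003, -0.    , -0.0004]))
151 (array([ 0.494, -0.15 , -0.607]), array([-0.0003, -0.    , -0.0004]))
```

>>> servo_tool:
  series:
    - [0.08,-0.06,-0.09,0,0,0,0]
    - [0.145,-0.061,-0.178,0,0,0,0]
    - [0.145,-0.061,-0.178,0,0,0,0]
    - [0.215,-0.079,-0.264,0,0,0,0]
    - [0.285,-0.097,-0.35,0,0,0,0]
    - [0.355,-0.115,-0.436,0,0,0,0]
    - [0.425,-0.133,-0.522,0,0,0,0]
    - [0.494,-0.15,-0.607,0,0,0,0]
    - [0.494,-0.15,-0.607,0,0,0,0]
    - [0.494,-0.15,-0.607,0,0,0,0]

```text
time: 5.4
tool_pos: [0.5154, -0.1762, 0.1614]
tcp_rot: [0.302, 2.426, -0.11]
wrist_force: [0.4, -0.8, 0.5]
width: 1.001
grip_force: 0.0
```

```bash
python3 - <<'E'
from h import *
s=bot.read_state();print(s["time"],s["tool_pos"],s["wrist_force"].round(2),rel(tcp(RS,(40,0,45),151),frame(RS)))
E
```

```text
5.4 [ 0.51535757 -0.17620362  0.16142627] [ 0.41 -0.78  0.54] (array([ 0.002, -0.001, -0.005]), array([ 0.0001,  0.0005, -0.0007]))
```

>>> servo_tool:
  series:
    - [0,0,0,0,0,0,1]
    - [0,0,0,0,0,0,1]
    - [0,0,0,0,0,0,1]
    - [0,0,0,0,0,0,1]
    - [0,0,0,0,0,0,1]
    - [0,0,0,0,0,0,1]
    - [0,0,0,0,0,0,1]
    - [0,0,0,0,0,0,1]
    - [0,0,0,0,0,0,1]
    - [0,0,0,0,0,0,1]
  newtons: 60

```text
time: 6.4
tool_pos: [0.5145, -0.1772, 0.1602]
tcp_rot: [0.304, 2.427, -0.111]
wrist_force: [-6.0, 1.7, 5.8]
width: 0.224
grip_force: 58.3
```

```bash
python3 - <<'E'
from h import *
s=bot.read_state();print(s["time"],s["tool_pos"],s["wrist_force"].round(2),s["torque"].round(2),s["width"],s["grip_force"])
np.savez("grasp.npz",p=s["tool_pos"],r=s["tcp_rot"])
d=T([0,0,RS[2]],np.array([np.cos(.698),0,np.sin(.698)])*1000)[0]; a=T([0,0,RS[2]],A*1000)[0]
print("perp20mm",(d*.02/.15).round(3),"ax20",(a*.02/.15).round(3))
E
```

```text
6.4 [ 0.51453714 -0.17717427  0.1601723 ] [-5.96  1.71  5.75] [ 0.05  0.51 -0.08] 0.22387374615229827 58.286173939704895
perp20mm [ 0.099 -0.025  0.086] ax20 [-0.083  0.021  0.102]
```

>>> servo_tool:
  series:
    - [-0.02,0.005,0.025,0,0,0,1]
    - [-0.042,0.011,0.051,0,0,0,1]
    - [-0.042,0.011,0.051,0,0,0,1]
    - [0.008,-0.002,0.094,0,0,0,1]
    - [0.057,-0.014,0.137,0,0,0,1]
    - [0.107,-0.027,0.18,0,0,0,1]
    - [0.06,0,0.45,0,0,0,1]
    - [0.0,0.1,0.8,0,0,0,1]
    - [0.0,0.2,1,0,0,0,1]
    - [0.0,0.2,1,0,0,0,1]

```text
time: 7.4
tool_pos: [0.5183, -0.1473, 0.3202]
tcp_rot: [0.3, 2.413, -0.114]
wrist_force: [1.1, -0.4, 0.1]
width: 0.222
grip_force: 59.1
```

```bash
cat >> h.py <<'E'
C=np.array([.5509,.2315,-.187])
import os
if os.path.exists("grasp.npz"):
    g=np.load("grasp.npz"); RG=Ro.from_rotvec(g["r"])
    TIP=RG.inv().apply(T(RS,(40,0,45))[0]-g["p"])  # tip in tool
    DR=RG.inv()*frame(RS)  # ideal tool rot in actual tool frame
    def tcp_for(p,tip): # TCP pos & rot so that tip is at local tip(mm), leaning 40
        R=frame(p)*DR.inv(); return T(p,tip)[0]-R.apply(TIP),R
    def tip_now(p):
        s=bot.read_state(); w=s["tool_pos"]+Ro.from_rotvec(s["tcp_rot"]).apply(TIP)
        return Ro.from_euler("z",-p[2]).apply(w-[p[0],p[1],0])*1000
E
python3 - <<'E'
from h import *
s=bot.read_state();print(s["time"],s["tool_pos"],s["wrist_force"].round(2),s["width"],s["q"].round(2),TIP)
P0=np.array([-5,-75,6.5])
for k in(100,0): print(k,tcp_for(C,P0+k*A)[0],rel(*tcp_for(C,P0+k*A)))
E
```

```text
7.4 [ 0.51831298 -0.14728424  0.32020069] [ 1.05 -0.45  0.11] 0.22201350530823002 [-0.38 -0.49  2.27  0.13  0.66 -1.78] [-0.00094991  0.00105294  0.15122391]
100 [0.37239802 0.18789683 0.19827674] (array([-0.973,  2.235, -0.813]), array([0.0015, 0.0043, 0.0195]))
0 [0.43555617 0.17594664 0.1216723 ] (array([-0.552,  2.155, -1.324]), array([0.0015, 0.0043, 0.0195]))
```

>>> servo_tool:
  series:
    - [-0.08,0.2,0,0,0,0.004,1]
    - [-0.16,0.4,0,0,0,0.008,1]
    - [-0.24,0.6,0,0,0,0.012,1]
    - [-0.32,0.8,0,0,0,0.016,1]
    - [-0.4,1,0,0.0015,0.0043,0.0195,1]

```text
time: 7.9
tool_pos: [0.4535, 0.0037, 0.3086]
tcp_rot: [0.233, 2.45, -0.081]
wrist_force: [0.4, 0.1, -1.1]
width: 0.226
grip_force: 59.3
```

>>> servo_tool:
  series:
    - [-0.08,0.2,0,0,0,0,1]
    - [-0.16,0.4,0,0,0,0,1]
    - [-0.24,0.6,0,0,0,0,1]
    - [-0.32,0.8,0,0,0,0,1]
    - [-0.4,1,0,0,0,0,1]
    - [-0.4,1,0,0,0,0,1]
    - [-0.4,1,0,0,0,0,1]

```text
time: 8.6
tool_pos: [0.3941, 0.1544, 0.309]
tcp_rot: [0.226, 2.45, -0.08]
wrist_force: [0.2, 0.4, -2.6]
width: 0.23
grip_force: 59.5
```

```bash
python3 - <<'E'
from h import *
s=bot.read_state();print(s["time"],s["tool_pos"],s["wrist_force"].round(2),s["width"],s["q"].round(2),tip_now(C))
P0=np.array([-5,-75,6.5])
for k in(60,20,0): print(k,tcp_for(C,P0+k*A)[0],rel(*tcp_for(C,P0+k*A)))
E
```

```text
8.6 [0.394116   0.15443633 0.30901152] [ 0.21  0.39 -2.63] 0.22982017987124803 [ 0.73 -0.62  2.35 -0.62  1.05 -0.44] [ -43.58537069 -103.53374989  192.27961485]
60 [0.39766128 0.18311676 0.16763496] (array([ 0.024,  0.191, -0.943]), array([-0.0011, -0.005 , -0.0008]))
20 [0.42292454 0.17833668 0.13699318] (array([ 0.192,  0.159, -1.147]), array([-0.0011, -0.005 , -0.0008]))
0 [0.43555617 0.17594664 0.1216723 ] (array([ 0.276,  0.143, -1.249]), array([-0.0011, -0.005 , -0.0008]))
```

>>> servo_tool:
  series:
    - [0.024,0.19,-0.1,-0.001,-0.005,-0.001,1]
    - [0.024,0.19,-0.3,-0.001,-0.005,-0.001,1]
    - [0.024,0.19,-0.5,-0.001,-0.005,-0.001,1]
    - [0.024,0.19,-0.7,-0.001,-0.005,-0.001,1]
    - [0.024,0.19,-0.85,-0.001,-0.005,-0.001,1]
    - [0.024,0.191,-0.943,-0.001,-0.005,-0.001,1]
    - [0.024,0.191,-0.943,-0.001,-0.005,-0.001,1]
    - [0.024,0.191,-0.943,-0.001,-0.005,-0.001,1]

```text
time: 9.4
tool_pos: [0.3987, 0.1804, 0.1684]
tcp_rot: [0.237, 2.432, -0.085]
wrist_force: [0.3, 0.3, 0.1]
width: 0.225
grip_force: 59.7
```

```bash
python3 - <<'E'
from h import *
import cv2
i=bot.camera_info("wrist"); im=bot.read_camera("wrist"); cv2.imwrite("pics/w3.png",im[:,:,::-1])
s=bot.read_state();t=tip_now(C);print(s["time"],s["tool_pos"],s["wrist_force"].round(2),s["q"].round(2),t)
P0=np.array([-5,-75,6.5])
for k in(20,0): print(k,rel(*tcp_for(C,P0+k*A)))
v=cv2.convertScaleAbs(im[:,:,::-1],alpha=1.8)
L=[(-8-6.5,-83,10),(-8-6.5,-20,10),(8-6.5,20,10),(8-6.5,83,10),(8+6.5,83,10),(8+6.5,20,10),(-8+6.5,-20,10),(-8+6.5,-83,10)]
cv2.polylines(v,[np.int32(proj(i,T(C,L)))],True,(0,0,255),1)
cv2.polylines(v,[np.int32(proj(i,T(C,[(-20,-118,70),(-20,118,70)])))],True,(255,0,0),1)
a=proj(i,T(C,[t,t+70*A,t+200*A]));print(a.round())
cv2.circle(v,tuple(np.int32(a[0])),3,(0,255,0),1);cv2.circle(v,tuple(np.int32(a[1])),3,(0,255,0),1)
cv2.imwrite("pics/w3o.png",v)
E
```

```text
9.45 [0.39904928 0.1811118  0.16927643] [ 1.27  0.74 -1.28] [ 0.81 -0.41  2.51 -0.84  0.81 -0.04] [-41.58426224 -77.03914565  54.31184235]
20 (array([ 0.159, -0.019, -0.215]), array([-0.0007,  0.0008,  0.002 ]))
0 (array([ 0.243, -0.034, -0.317]), array([-0.0007,  0.0008,  0.002 ]))
[[319. 217.]
 [319. 249.]
 [323. 408.]]
```

View pics/w3o.png

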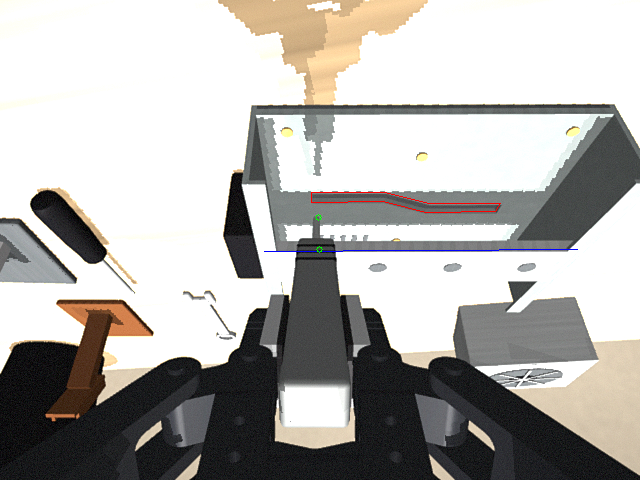

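>>> servo_tool:
  series:
    - [0.04,-0.005,-0.054,0,0,0.002,1]
    - [0.08,-0.01,-0.107,0,0,0.002,1]
    - [0.12,-0.015,-0.16,0,0,0.002,1]
    - [0.159,-0.019,-0.215,0,0,0.002,1]
    - [0.159,-0.019,-0.215,0,0,0.002,1]
    - [0.159,-0.019,-0.215,0,0,0.002,1]
    - [0.159,-0.019,-0.215,0,0,0.002,1]

```text
time: 10.15
tool_pos: [0.422, 0.1789, 0.1361]
tcp_rot: [0.226, 2.433, -0.081]
wrist_force: [0.2, -0.5, -1.3]
width: 0.221
grip_force: 59.7
```

```bash
python3 - <<'E'
from h import *
s=bot.read_state();t=tip_now(C);print(s["time"],s["wrist_force"].round(2),s["joint_vel"].round(3),t)
P0=np.array([-5,-75,6.5])
for k in(10,0): print(k,rel(*tcp_for(C,P0+k*A)))
E
```

```text
10.15 [ 0.21 -0.48 -1.33] [ 0.004 -0.006 -0.    -0.002 -0.     0.001] [-18.72767644 -74.25133824  21.07500895]
10 (array([ 0.048, -0.012, -0.045]), array([-0.0005,  0.0005, -0.0006]))
0 (array([ 0.09 , -0.02 , -0.096]), array([-0.0005,  0.0005, -0.0006]))
```

>>> servo_tool:
  series:
    - [0.012,-0.003,-0.012,0,0,0,1]
    - [0.024,-0.006,-0.024,0,0,0,1]
    - [0.036,-0.009,-0.036,0,0,0,1]
    - [0.048,-0.012,-0.048,0,0,0,1]
    - [0.06,-0.015,-0.06,0,0,0,1]
    - [0.072,-0.017,-0.072,0,0,0,1]
    - [0.082,-0.019,-0.084,0,0,0,1]
    - [0.09,-0.02,-0.096,0,0,0,1]
    - [0.09,-0.02,-0.096,0,0,0,1]
    - [0.09,-0.02,-0.096,0,0,0,1]
    - [0.09,-0.02,-0.096,0,0,0,1]

```text
time: 11.25
tool_pos: [0.4355, 0.1758, 0.1217]
tcp_rot: [0.226, 2.433, -0.08]
wrist_force: [-0.6, -0.5, -1.7]
width: 0.227
grip_force: 59.7
```

```bash
python3 - <<'E'
from h import *
s=bot.read_state();t=tip_now(C);print(s["time"],s["wrist_force"].round(2),s["joint_vel"].round(3),t)
for P in((-5,-75,6.5),(-5,-47,6.5),(-5,-20,6.5)): print(P,rel(*tcp_for(C,P)))
E
```

```text
11.25 [-0.58 -0.48 -1.73] [ 0.001 -0.001 -0.001 -0.    -0.001 -0.001] [ -4.91542179 -74.70763769   6.66772158]
(-5, -75, 6.5) (array([ 0.001,  0.001, -0.   ]), array([-0.0005,  0.0005, -0.0006]))
(-5, -47, 6.5) (array([ 0.035,  0.184, -0.   ]), array([-0.0005,  0.0005, -0.0006]))
(-5, -20, 6.5) (array([ 0.069,  0.361, -0.   ]), array([-0.0005,  0.0005, -0.0006]))
```

>>> servo_tool:
  series:
    - [0.004,-0.001,-0.005,0,0,0,1]
    - [0.004,-0.001,-0.005,0,0,0,1]
    - [0.004,-0.001,-0.005,0,0,0,1]

```text
time: 11.55
tool_pos: [0.436, 0.1756, 0.1209]
tcp_rot: [0.226, 2.433, -0.081]
wrist_force: [-0.2, -0.6, -1.7]
width: 0.225
grip_force: 59.7
```

>>> servo_tool:
  series:
    - [0.004,-0.001,-0.005,0,0,0,1]
    - [0.004,-0.001,-0.005,0,0,0,1]
    - [0.004,-0.001,-0.005,0,0,0,1]

```text
time: 11.85
tool_pos: [0.4366, 0.1755, 0.1201]
tcp_rot: [0.226, 2.433, -0.081]
wrist_force: [0.6, 0.3, -0.7]
width: 0.222
grip_force: 59.7
```

```bash
python3 - <<'E'
from h import *
s=bot.read_state();t=tip_now(C);print(s["time"],s["wrist_force"].round(2),s["joint_vel"].round(3),t)
E
```

```text
11.85 [ 0.65  0.35 -0.7 ] [ 0.    -0.     0.001  0.     0.001 -0.   ] [ -3.72653392 -74.9087273    5.0117974 ]
```

>>> servo_tool:
  series:
    - [0.004,-0.001,-0.005,0,0,0,1]
    - [0.004,-0.001,-0.005,0,0,0,1]
    - [0.004,-0.001,-0.005,0,0,0,1]

```text
time: 12.15
tool_pos: [0.4372, 0.1755, 0.1194]
tcp_rot: [0.226, 2.433, -0.08]
wrist_force: [-2.0, 0.4, 0.1]
width: 0.223
grip_force: 60.0
```

```bash
python3 - <<'E'
from h import *
for _ in range(1):
    s=bot.read_state();t=tip_now(C);print(s["time"],s["wrist_force"].round(2),s["torque"].round(2),t)
E
```

```text
12.15 [-2.    0.37  0.07] [0.25 0.66 0.06] [ -3.12867377 -74.63982787   4.33878395]
```

```bash
python3 - <<'E'
from h import *
for P in((-4.7,-72,5.5),(-4.7,-45,5.5),(-4.7,-20,5.5),(11.3,20,5.5),(11.3,77,5.5)): print(P,rel(*tcp_for(C,P)))
E
```

```text
(-4.7, -72, 5.5) (array([-0.006,  0.022,  0.009]), array([-0.0006,  0.0005, -0.0007]))
(-4.7, -45, 5.5) (array([0.028, 0.199, 0.009]), array([-0.0006,  0.0005, -0.0007]))
(-4.7, -20, 5.5) (array([0.059, 0.363, 0.009]), array([-0.0006,  0.0005, -0.0007]))
(11.3, 20, 5.5) (array([0.213, 0.605, 0.009]), array([-0.0006,  0.0005, -0.0007]))
(11.3, 77, 5.5) (array([0.284, 0.978, 0.009]), array([-0.0006,  0.0005, -0.0007]))
```

>>> servo_tool:
  series:
    - [-0.006,0.01,0.009,0,0,0,1]
    - [-0.006,0.022,0.009,0,0,0,1]
    - [-0.002,0.042,0.009,0,0,0,1]
    - [0.002,0.062,0.009,0,0,0,1]
    - [0.006,0.082,0.009,0,0,0,1]
    - [0.009,0.102,0.009,0,0,0,1]
    - [0.013,0.122,0.009,0,0,0,1]
    - [0.017,0.142,0.009,0,0,0,1]
    - [0.021,0.162,0.009,0,0,0,1]
    - [0.025,0.182,0.009,0,0,0,1]
    - [0.028,0.202,0.009,0,0,0,1]
    - [0.032,0.222,0.009,0,0,0,1]
    - [0.036,0.242,0.009,0,0,0,1]
    - [0.04,0.262,0.009,0,0,0,1]
    - [0.044,0.282,0.009,0,0,0,1]
    - [0.047,0.302,0.009,0,0,0,1]
    - [0.051,0.322,0.009,0,0,0,1]
    - [0.055,0.342,0.009,0,0,0,1]
    - [0.059,0.363,0.009,0,0,0,1]
    - [0.059,0.363,0.009,0,0,0,1]

```text
time: 14.15
tool_pos: [0.4463, 0.2303, 0.1209]
tcp_rot: [0.226, 2.433, -0.08]
wrist_force: [0.1, 0.3, -1.7]
width: 0.223
grip_force: 59.8
```

```bash
python3 - <<'E'
from h import *
s=bot.read_state();t=tip_now(C);print(s["time"],s["wrist_force"].round(2),s["torque"].round(2),t)
for P in((-4.7,-20,5.5),(11.3,20,5.5),(11.3,77,5.5)): print(P,rel(*tcp_for(C,P)))
E
```

```text
14.15 [ 0.07  0.26 -1.66] [ 0.05  0.46 -0.05] [ -4.41513468 -19.10318393   5.83707611]
(-4.7, -20, 5.5) (array([-0.001, -0.003, -0.001]), array([-0.0005,  0.0006, -0.0008]))
(11.3, 20, 5.5) (array([ 0.153,  0.24 , -0.001]), array([-0.0005,  0.0006, -0.0008]))
(11.3, 77, 5.5) (array([ 0.224,  0.613, -0.001]), array([-0.0005,  0.0006, -0.0008]))
```

>>> servo_tool:
  series:
    - [0.01,0.015,-0.002,0,0,0,1]
    - [0.019,0.03,-0.002,0,0,0,1]
    - [0.029,0.045,-0.002,0,0,0,1]
    - [0.038,0.06,-0.002,0,0,0,1]
    - [0.048,0.075,-0.002,0,0,0,1]
    - [0.057,0.09,-0.002,0,0,0,1]
    - [0.067,0.105,-0.002,0,0,0,1]
    - [0.077,0.12,-0.002,0,0,0,1]
    - [0.086,0.135,-0.002,0,0,0,1]
    - [0.096,0.15,-0.002,0,0,0,1]
    - [0.105,0.165,-0.002,0,0,0,1]
    - [0.115,0.18,-0.002,0,0,0,1]
    - [0.124,0.195,-0.002,0,0,0,1]
    - [0.134,0.21,-0.002,0,0,0,1]
    - [0.143,0.225,-0.002,0,0,0,1]
    - [0.153,0.24,-0.002,0,0,0,1]
    - [0.153,0.24,-0.002,0,0,0,1]

```text
time: 15.85
tool_pos: [0.4693, 0.2662, 0.1206]
tcp_rot: [0.226, 2.433, -0.08]
wrist_force: [-0.3, 0.6, -0.6]
width: 0.222
grip_force: 59.8
```

```bash
python3 - <<'E'
from h import *
s=bot.read_state();t=tip_now(C);print(s["time"],s["wrist_force"].round(2),s["torque"].round(2),t)
for P in((11.3,20,5.5),(11.3,77,5.5)): print(P,rel(*tcp_for(C,P)))
E
```

```text
15.85 [-0.28  0.57 -0.55] [0.1  0.47 0.01] [11.54838871 20.40584425  5.53698553]
(11.3, 20, 5.5) (array([-0.   ,  0.   ,  0.001]), array([-0.0005,  0.0006, -0.0007]))
(11.3, 77, 5.5) (array([0.07 , 0.374, 0.001]), array([-0.0005,  0.0006, -0.0007]))
```

>>> servo_tool:
  series:
    - [0.003,0.019,0,0,0,0,1]
    - [0.007,0.038,0,0,0,0,1]
    - [0.01,0.057,0,0,0,0,1]
    - [0.014,0.076,0,0,0,0,1]
    - [0.017,0.095,0,0,0,0,1]
    - [0.021,0.114,0,0,0,0,1]
    - [0.025,0.133,0,0,0,0,1]
    - [0.028,0.152,0,0,0,0,1]
    - [0.032,0.171,0,0,0,0,1]
    - [0.035,0.19,0,0,0,0,1]
    - [0.039,0.209,0,0,0,0,1]
    - [0.043,0.228,0,0,0,0,1]
    - [0.046,0.247,0,0,0,0,1]
    - [0.05,0.266,0,0,0,0,1]
    - [0.053,0.285,0,0,0,0,1]
    - [0.057,0.304,0,0,0,0,1]
    - [0.061,0.323,0,0,0,0,1]
    - [0.064,0.342,0,0,0,0,1]
    - [0.068,0.361,0,0,0,0,1]
    - [0.068,0.365,0,0,0,0,1]

```text
time: 17.85
tool_pos: [0.4794, 0.321, 0.1205]
tcp_rot: [0.226, 2.433, -0.08]
wrist_force: [0.5, -0.2, -2.1]
width: 0.224
grip_force: 59.8
```

>>> servo_tool:
  series:
    - [0,0,0,0,0,0,1]
    - [0,0,0,0,0,0,1]

```text
time: 18.05
tool_pos: [0.4792, 0.3204, 0.1203]
tcp_rot: [0.226, 2.433, -0.081]
wrist_force: [-0.1, 0.2, -1.9]
width: 0.226
grip_force: 59.8
```

```bash
python3 - <<'E'
from h import *
s=bot.read_state();t=tip_now(C);print(s["time"],s["wrist_force"].round(2),s["torque"].round(2),t)
for k in (10,60): print(rel(*tcp_for(C,t+k*A)))
print(Ro.from_rotvec(s["tcp_rot"]).apply(TIP))
E
```

```text
18.05 [-0.14  0.2  -1.92] [ 0.1   0.49 -0.01] [11.13363282 75.42278358  5.2935548 ]
(array([-0.041,  0.01 ,  0.052]), array([-0.0004,  0.0005, -0.0006]))
(array([-0.251,  0.05 ,  0.307]), array([-0.0004,  0.0005, -0.0006]))
[ 0.09669444 -0.0168836  -0.115047  ]
```

>>> servo_tool:
  series:
    - [-0.014,0.003,0.017,0,0,0,1]
    - [-0.028,0.006,0.034,0,0,0,1]
    - [-0.042,0.009,0.051,0,0,0,1]
    - [-0.063,0.013,0.077,0,0,0,1]
    - [-0.105,0.021,0.128,0,0,0,1]
    - [-0.155,0.031,0.19,0,0,0,1]
    - [-0.205,0.041,0.25,0,0,0,1]
    - [-0.25,0.05,0.307,0,0,0,1]
    - [-0.26,0.03,0.5,0,0,0,1]
    - [-0.27,0,0.7,0,0,0,1]
    - [-0.27,0,0.9,0,0,0,1]
    - [-0.27,0,1,0,0,0,1]

```text
time: 19.25
tool_pos: [0.439, 0.3218, 0.2746]
tcp_rot: [0.227, 2.43, -0.075]
wrist_force: [0.6, 0.7, -1.4]
width: 0.227
grip_force: 59.9
```

>>> servo_tool:
  series:
    - [0,-0.15,0.2,0,0,-0.004,1]
    - [0,-0.4,0.3,0,0,-0.008,1]
    - [0.0,-0.6,0.3,0,0,-0.012,1]
    - [0.0,-0.8,0.3,0,0,-0.016,1]
    - [0.0,-1,0.3,0,0,-0.02,1]

```text
time: 19.75
tool_pos: [0.438, 0.1695, 0.3151]
tcp_rot: [0.303, 2.426, -0.109]
wrist_force: [0.3, -0.1, -1.5]
width: 0.224
grip_force: 60.0
```

>>> servo_tool:
  series:
    - [0.1,-0.2,0,0,0,0,1]
    - [0.2,-0.4,0,0,0,0,1]
    - [0.3,-0.6,0,0,0,0,1]
    - [0.3,-0.8,0,0,0,0,1]
    - [0.3,-1,0,0,0,0,1]
    - [0.3,-1,0,0,0,0,1]

```text
time: 20.35
tool_pos: [0.4827, 0.0167, 0.3146]
tcp_rot: [0.311, 2.426, -0.113]
wrist_force: [-0.1, 0.3, -0.8]
width: 0.222
grip_force: 59.8
```

```bash
python3 - <<'E'
from h import *
s=bot.read_state();print(s["time"],s["tool_pos"],s["wrist_force"].round(2),s["q"].round(2),s["width"])
B=np.array([np.cos(np.radians(40)),0,np.sin(np.radians(40))])
P=np.array([40,0,45])+6*A
for nm,Q in (("over",P+30*B+[-20,0,100]),("perp",P+30*B),("in",P+1*B)): print(nm,rel(*tcp_for(RS,Q)))
E
```

```text
20.35 [0.48270743 0.0166786  0.31463525] [-0.06  0.26 -0.82] [ 0.18 -0.59  2.33 -0.39  0.79 -0.95] 0.2223530835322865
over (array([ 0.207, -1.291, -0.204]), array([-0.0002,  0.0001,  0.0016]))
perp (array([ 0.336, -1.324, -0.871]), array([-0.0002,  0.0001,  0.0016]))
in (array([ 0.192, -1.287, -0.995]), array([-0.0002,  0.0001,  0.0016]))
```

>>> servo_tool:
  series:
    - [0.04,-0.2,0,0,0,0,1]
    - [0.08,-0.4,0,0,0,0,1]
    - [0.12,-0.6,0,0,0,0,1]
    - [0.16,-0.8,0,0,0,0,1]
    - [0.2,-1,0,0,0,0.0016,1]
    - [0.2,-1,0,0,0,0.0016,1]

```text
time: 20.95
tool_pos: [0.5136, -0.132, 0.3149]
tcp_rot: [0.302, 2.427, -0.108]
wrist_force: [0.8, 0.1, -0.9]
width: 0.225
grip_force: 59.8
```

>>> servo_tool:
  series:
    - [0.01,-0.15,-0.1,0,0,0,1]
    - [0.04,-0.29,-0.2,0,0,0,1]
    - [0.07,-0.3,-0.4,0,0,0,1]
    - [0.1,-0.31,-0.55,0,0,0,1]
    - [0.136,-0.324,-0.7,0,0,0,1]
    - [0.136,-0.324,-0.8,0,0,0,1]
    - [0.136,-0.324,-0.871,0,0,0,1]
    - [0.136,-0.324,-0.871,0,0,0,1]
    - [0.136,-0.324,-0.871,0,0,0,1]
    - [0.136,-0.324,-0.871,0,0,0,1]

```text
time: 21.95
tool_pos: [0.535, -0.178, 0.1864]
tcp_rot: [0.295, 2.424, -0.107]
wrist_force: [0.8, -0.8, -1.7]
width: 0.225
grip_force: 59.9
```

```bash
python3 - <<'E'
from h import *
s=bot.read_state();print(s["time"],s["tool_pos"],s["wrist_force"].round(2),s["q"].round(2),tip_now(RS))
B=np.array([np.cos(np.radians(40)),0,np.sin(np.radians(40))])
P=np.array([40,0,45])
for nm,Q in (("perp",P+6*A+30*B),("in",P+6*A+.5*B),("down",P+0.5*A+.3*B)): print(nm,rel(*tcp_for(RS,Q)))
E
```

```text
21.95 [ 0.53503513 -0.17798695  0.18640726] [ 0.79 -0.77 -1.68] [-0.45 -0.29  2.4   0.38  0.37 -2.08] [60.46908877  5.13956946 71.5919529 ]
perp (array([-0.013, -0.026, -0.016]), array([-0.0001,  0.0012, -0.0023]))
in (array([-0.159,  0.011, -0.142]), array([-0.0001,  0.0012, -0.0023]))
down (array([-0.137,  0.006, -0.171]), array([-0.0001,  0.0012, -0.0023]))
```

>>> servo_tool:
  series:
    - [-0.013,-0.026,-0.016,0,0.001,-0.002,1]
    - [-0.013,-0.026,-0.016,0,0.001,-0.002,1]
    - [-0.013,-0.026,-0.016,0,0.001,-0.002,1]
    - [-0.013,-0.026,-0.016,0,0.001,-0.002,1]

```text
time: 22.35
tool_pos: [0.5322, -0.1822, 0.1826]
tcp_rot: [0.305, 2.428, -0.11]
wrist_force: [0.2, 0.3, -1.7]
width: 0.222
grip_force: 59.9
```

```bash
python3 - <<'E'
from h import *
s=bot.read_state();print(s["time"],s["tool_pos"],s["wrist_force"].round(2),s["joint_vel"].round(3),tip_now(RS))
B=np.array([np.cos(np.radians(40)),0,np.sin(np.radians(40))])
P=np.array([40,0,45])
for nm,Q in (("perp",P+6*A+30*B),("in",P+6*A+.5*B),("down",P+0.5*A+.3*B)): print(nm,rel(*tcp_for(RS,Q)))
E
```

```text
22.35 [ 0.53219639 -0.18217931  0.18264091] [ 0.24  0.26 -1.7 ] [ 0.001  0.     0.001  0.003 -0.001 -0.002] [58.19176588 -0.38538518 67.33658237]
perp (array([0.006, 0.002, 0.009]), array([-0.0004, -0.0003,  0.    ]))
in (array([-0.14 ,  0.039, -0.117]), array([-0.0004, -0.0003,  0.    ]))
down (array([-0.118,  0.034, -0.146]), array([-0.0004, -0.0003,  0.    ]))
```

>>> servo_tool:
  series:
    - [-0.028,0.008,-0.023,0,0,0,1]
    - [-0.056,0.016,-0.046,0,0,0,1]
    - [-0.084,0.023,-0.07,0,0,0,1]
    - [-0.105,0.029,-0.088,0,0,0,1]
    - [-0.122,0.034,-0.102,0,0,0,1]
    - [-0.136,0.038,-0.113,0,0,0,1]
    - [-0.136,0.038,-0.113,0,0,0,1]
    - [-0.136,0.038,-0.113,0,0,0,1]
    - [-0.136,0.038,-0.113,0,0,0,1]

```text
time: 23.25
tool_pos: [0.5121, -0.1764, 0.1658]
tcp_rot: [0.304, 2.428, -0.11]
wrist_force: [-0.1, -0.4, -0.5]
width: 0.23
grip_force: 59.9
```

```bash
python3 - <<'E'
from h import *
s=bot.read_state();print(s["time"],s["tool_pos"],s["wrist_force"].round(2),s["torque"].round(2),s["joint_vel"].round(3),tip_now(RS))
B=np.array([np.cos(np.radians(40)),0,np.sin(np.radians(40))])
P=np.array([40,0,45]); d=tip_now(RS)-P; print("B",d@B,"A",d@A)
for nm,Q in (("down",P+0.3*A+.3*B),): print(nm,rel(*tcp_for(RS,Q)))
E
```

```text
23.25 [ 0.51208147 -0.17641628  0.16578727] [-0.09 -0.4  -0.5 ] [0.15 0.48 0.02] [-0.     0.001  0.    -0.     0.001  0.001] [37.30462697  0.24980489 50.50683368]
B 1.4749489272445855 A 5.951031731541405
down (array([ 0.017, -0.005, -0.035]), array([-0.0003, -0.0003, -0.0001]))
```

Seated between the cheeks without contact; now slide down to the lips.

>>> servo_tool:
  series:
    - [0.006,-0.002,-0.012,0,0,0,1]
    - [0.012,-0.004,-0.024,0,0,0,1]
    - [0.017,-0.005,-0.035,0,0,0,1]
    - [0.017,-0.005,-0.035,0,0,0,1]
    - [0.017,-0.005,-0.035,0,0,0,1]

```text
time: 23.75
tool_pos: [0.5145, -0.177, 0.1602]
tcp_rot: [0.304, 2.428, -0.11]
wrist_force: [-0.4, 0.0, 0.2]
width: 0.225
grip_force: 60.2
```

```bash
python3 - <<'E'
from h import *
s=bot.read_state();print(s["time"],s["wrist_force"].round(2),s["torque"].round(2),tip_now(RS))
B=np.array([np.cos(np.radians(40)),0,np.sin(np.radians(40))])
P=np.array([40,0,45]); d=tip_now(RS)-P; print("B",d@B,"A",d@A)
a=T([0,0,RS[2]],A*1000)[0]; print("ax120",(a*.12/.15).round(3))
E
```

```text
23.75 [-0.4   0.02  0.15] [0.07 0.4  0.01] [39.73100807  0.25030178 44.92858148]
B -0.25196671410804977 A 0.11819492484209096
ax120 [-0.498  0.127  0.613]
```

>>> servo_tool:
  series:
    - [0,0,0,0,0,0,0.6]
    - [0,0,0,0,0,0,0.4]
    - [0,0,0,0,0,0,0]
    - [0,0,0,0,0,0,0]
    - [0,0,0,0,0,0,0]
    - [0,0,0,0,0,0,0]
    - [0,0,0,0,0,0,0]
    - [0,0,0,0,0,0,0]
    - [-0.05,0.013,0.061,0,0,0,0]
    - [-0.13,0.034,0.16,0,0,0,0]
    - [-0.21,0.055,0.26,0,0,0,0]
    - [-0.3,0.076,0.37,0,0,0,0]
    - [-0.4,0.102,0.49,0,0,0,0]
    - [-0.498,0.127,0.613,0,0,0,0]
    - [-0.498,0.127,0.613,0,0,0,0]
    - [-0.498,0.127,0.613,0,0,0,0]

```text
time: 25.35
tool_pos: [0.4399, -0.1582, 0.2527]
tcp_rot: [0.304, 2.427, -0.111]
wrist_force: [-1.1, -0.2, -0.3]
width: 1.001
grip_force: 0.0
```

```bash
python3 - <<'E'
from h import *
import cv2
i=bot.camera_info("wrist"); im=bot.read_camera("wrist"); s=bot.read_state(); print(s["time"],s["tool_pos"],s["width"],s["wrist_force"].round(2))
P=np.array([40,0,45]);b=np.array([np.cos(.698),0,np.sin(.698)])
hp=[P+200*A+a*8*b+c*np.array([0,10,0]) for a,c in((1,1),(1,-1),(-1,-1),(-1,1))]
v=cv2.convertScaleAbs(im[:,:,::-1],alpha=1.5)
cv2.polylines(v,[np.int32(proj(i,T(RS,hp)))],True,(0,255,0),1)
w=cv2.convertScaleAbs(bot.read_camera("scene")[130:250,240:360,::-1],alpha=1.5)
cv2.imwrite("pics/w4.png",np.hstack([v[:, 180:480],cv2.resize(w,(480,480),interpolation=cv2.INTER_CUBIC)]))
E
```

```text
25.4 [ 0.43963916 -0.15793873  0.25146996] 0.996358267683666 [-0.3   0.87 -1.41]
```

View pics/w4.png

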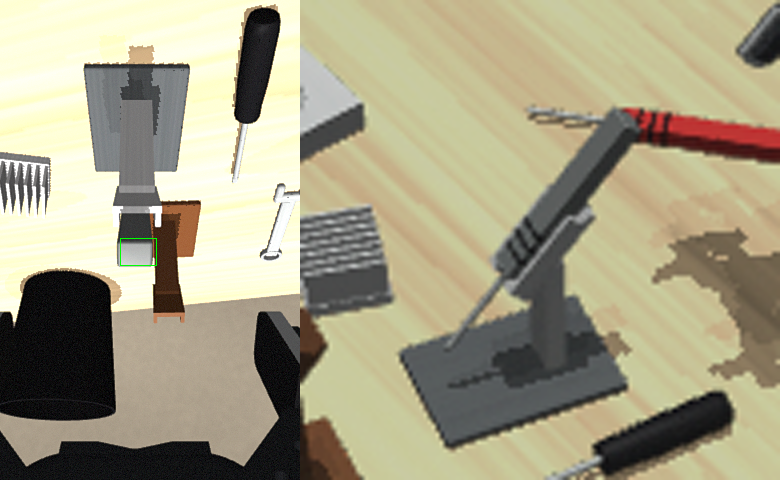

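The stylus is back in its rest: its handle end sits within about 2 mm of the overlay in the left half. The scene view on the right shows it as it was at the start, and the gripper is clear.

```bash
python3 -c "
from workcell import bot
print(bot.finish_job())"
```

```text
the job is handed in; nothing more can be done
None
```

The stylus point ran the whole seam from the fan end at about 3 cm/s, staying down in the groove by my position estimate. The stylus is back in its rest and released, and the job is handed in, though no verdict came back.

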